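Prop the peg box open and burnish the pegs

TASK

Raise the lid of the cedar box, swing its prop stay fully up to its stop and let the lid down to rest on the stay, and only then move all the tuning pegs from the box into the bowl of beads. Set the stirrer's foot right down among the beads, bring it to the middle of the near side of the bowl (the robot's side) and stir once right round, clockwise as seen from above and about midway between centre and wall, until it is back at the middle of the near side; then stand it upright on the cork mat. Finish with the pegs and beads in the bowl and the lid still propped, and leave the mallet, peg winder and machine head where they are.

Things in the scene. Friction and masses are not known exactly. Their poses are not given: they have to be found in the camera images.
- lid (a joint): lid of the cedar box, rad: 0 shut, grows as it opens upward about the hinge along the box's far rim, stop at 1.85. It is free-swinging (0.35 kg): left below about 1.5 it falls towards shut, past 1.6 it falls back and leans on the stop; with the stay at its stop the lid, let down, rests on it at about 1.4, leaning a little over the box. Board 146 mm deep, 256 mm wide, 10 mm thick
- lid_bar (a point): middle of the lid's round brass bar handle, 12 mm thick, 90 mm long, along the box's y, 186 mm from the hinge line. It stands 40 mm (centre) ahead of the lid's free edge in the plane of the lid, on a post at each end, so that there is an open gap between bar and lid; it can turn between the fingers while the lid swings
- lid_hinge (a point): middle of the lid's hinge line (far rim of the box, 76 mm up); its y axis lies along the hinge, the same as the box's y
- stay (a joint): prop stay, rad: 0 lying forward along the top of the box's left (+y) outer wall, almost 0 at the start; it swings up and back about its pivot to the stop at 1.90, where it leans slightly towards the lid hinge. Stiff pivot (0.25 N m): stays where it is put. While the lid is shut the lid's overhang covers all but its tip. A lid let down on it rests on the tip
- stay_bar (a point): middle of the finger bar at the stay's tip: 10 mm thick round brass bar along the box's y, which sticks out 47 mm to the left of the stay; this point is 32 mm left of the stay's middle plane, 100 mm from the pivot axis
- stay_pivot (a point): pivot of the stay, on the outside of the box's left wall, 55 mm nearer the robot than the lid's hinge and 60 mm up; axis along the box's y
- box: cedar box, fixed, 142 mm deep (x, front towards the robot at yaw 0), 216 mm wide (y), 70 mm high, walls 6 mm; inside, the pegs lie on a raised floor 48 mm up, 22 mm below the rim; origin under its centre. Its brass hook latch is already undone
- bowl: fixed round white burnishing bowl, outer diameter 228 mm at the rim and 212 mm at the foot, 50 mm high, wall 5 mm, flat inner floor 6 mm up; origin under its centre; its x axis points away from the robot, y to the left
- mat: fixed square cork mat, 100 mm, 4 mm thick; origin under its centre
- stirrer: turned wooden stirrer standing upright on the mat, about 0.16 kg, 139 mm tall: round foot 30 mm across and 16 mm high, round neck 18 mm thick above that up to 58 mm, square grip 18 x 18 mm (sides along its own x and y) from 58 to 128 mm up, with a ball end 22 mm across on top centred 128 mm up; origin at the centre of the foot's underside, z up the neck
- peg0: one of 2 to 4 dark wooden tuning pegs lying in the box, may be absent. 76 mm long: shank 16 mm thick from x = -40 to 10 mm, flat thumb piece 28 x 22 x 16 mm centred at x = 22 mm; lies along its own x; origin on the shank's axis, 8 mm above what it lies on
- peg1: one of 2 to 4 dark wooden tuning pegs lying in the box, may be absent. 76 mm long: shank 16 mm thick from x = -40 to 10 mm, flat thumb piece 28 x 22 x 16 mm centred at x = 22 mm; lies along its own x; origin on the shank's axis, 8 mm above what it lies on
- peg2: one of 2 to 4 dark wooden tuning pegs lying in the box, may be absent. 76 mm long: shank 16 mm thick from x = -40 to 10 mm, flat thumb piece 28 x 22 x 16 mm centred at x = 22 mm; lies along its own x; origin on the shank's axis, 8 mm above what it lies on
- peg3: one of 2 to 4 dark wooden tuning pegs lying in the box, may be absent. 76 mm long: shank 16 mm thick from x = -40 to 10 mm, flat thumb piece 28 x 22 x 16 mm centred at x = 22 mm; lies along its own x; origin on the shank's axis, 8 mm above what it lies on
- bead0: loose wooden ball 26 mm across in the bowl; origin at its lowest point at the start (turns with it)
- bead1: loose wooden ball 26 mm across in the bowl; origin at its lowest point at the start (turns with it)
- bead2: loose wooden ball 26 mm across in the bowl; origin at its lowest point at the start (turns with it)
- bead3: loose wooden ball 26 mm across in the bowl; origin at its lowest point at the start (turns with it)
- bead4: loose wooden ball 26 mm across in the bowl; origin at its lowest point at the start (turns with it)
- bead5: loose wooden ball 26 mm across in the bowl; origin at its lowest point at the start (turns with it)
- bead6: loose wooden ball 26 mm across in the bowl; origin at its lowest point at the start (turns with it)
- mallet: wooden mallet lying on the shelf, 190 mm long, head 85 mm across; bystander; origin under the head
- winder: nickel peg winder, a crank 85 mm long, 55 mm high; bystander; origin under its upright handle
- machine_head: chrome machine head on a 75 mm plate; bystander; origin under the plate's middle
There are look-alikes about, which are no part of the job. Several things have the shape of the bowl; the one meant has the colours described above.

How it is judged:
On the way, in this order (a step that is already met when the one before it is completed fails the run):
1. the lid rests on the raised stay, let go (value of joint lid between 1.1 and 1.5 rad and value of joint stay above 1.65 rad and contact force between the fingers and lid below 0.1 N and contact force between the fingers and stay below 0.1 N), for 0.4 s.
2. all pegs are in the bowl (horizontal distance between each of peg0, peg1, peg2, peg3 and bowl below 0.112 m and z of each of peg0, peg1, peg2, peg3 in the frame of bowl below 0.05 m and contact force between the fingers and peg0 below 0.1 N and contact force between the fingers and peg1 below 0.1 N and contact force between the fingers and peg2 below 0.1 N and contact force between the fingers and peg3 below 0.1 N), for 0.2 s.
3. the stirrer's foot is down among the beads at the near side (z of stirrer in the frame of bowl below 0.022 m and horizontal distance between stirrer and bowl below 0.1 m and x of stirrer in the frame of bowl below -0.022 m and y of stirrer in the frame of bowl between -0.02 and 0.02 m).
4. it passes the left side (z of stirrer in the frame of bowl below 0.022 m and horizontal distance between stirrer and bowl below 0.1 m and y of stirrer in the frame of bowl above 0.022 m).
5. it passes the far side (z of stirrer in the frame of bowl below 0.022 m and horizontal distance between stirrer and bowl below 0.1 m and x of stirrer in the frame of bowl above 0.022 m).
6. it passes the right side (z of stirrer in the frame of bowl below 0.022 m and horizontal distance between stirrer and bowl below 0.1 m and y of stirrer in the frame of bowl below -0.022 m).
7. it is back at the near side, and beads have been shifted (all of step 3 and distance of any of bead0, bead1, bead2, bead3, bead4, bead5, bead6 from where it was at the start of the episode above 0.015 m).
8. the stirrer stands on the mat (horizontal distance between stirrer and mat below 0.032 m and height (world z) of stirrer below 0.01 m and angle between stirrer's own z axis and vertical below 0.1 rad and linear speed of stirrer below 0.02 m/s), for 0.2 s.
At the end, for the whole second after the job is handed in: lid resting on the stay (lid between 1.1 and 1.5 rad, stay above 1.65 rad); every peg and bead in the bowl (within 112 mm of its axis, origin lower than its rim); stirrer standing on the mat, foot wholly on it (within 32 mm of its middle), within 0.1 rad of upright and at rest (all of step 8 and value of joint lid between 1.1 and 1.5 rad and value of joint stay above 1.65 rad and horizontal distance between each of peg0, peg1, peg2, peg3, bead0, bead1, bead2, bead3, bead4, bead5, bead6 and bowl below 0.112 m and z of each of peg0, peg1, peg2, peg3, bead0, bead1, bead2, bead3, bead4, bead5, bead6 in the frame of bowl below 0.05 m); the robot touches nothing.
It fails at once if a peg is lifted out of the box before the stay holds the lid (height (world z) of any of peg0, peg1, peg2, peg3 above 0.1 m and value of joint stay below 1.5 rad).
It fails at once if a bystander is pushed away by more than 40 mm (distance of any of mallet, winder, machine_head from where it was at the start of the episode above 0.04 m).
Of peg0, peg1, peg2, peg3 only 2 to 4 are there at a start; the rules pass over those that are not, and their reading is None.
At some moment in a run one of peg0, peg1, peg2, peg3 may be knocked a few centimetres aside while the robot is not near it.
Once in a run the grip may slacken for a moment while it holds something.
It also fails if it takes over 210 s, if anything falls off the work surface, if the arm or the gripper's body presses on something with over 40 N, if the wrist force passes 120 N, or if a joint passes its speed limit or range.

ROBOT

A 6-joint arm with a two-finger parallel gripper is mounted at the origin on the work surface. World frame = base frame: x ahead of the robot, y to its left, z up, the work surface at z = 0. Lengths are in m, angles in rad, forces in N, time in s.
With the tool pointing down it reaches from about 0.15 to 0.775 m from the base axis. Payload 6.1 kg.
Tool frame: the origin (TCP) lies midway between the tips of the shut fingers; the grasp point (between the pads) lies 19 mm behind it; x points along the fingers, z is the direction in which the jaws open and shut, and the axes are right-handed (so a half turn about x gives the same grasp; the last joint's range is limited). The gripper opens to 85 mm and grips with 20 to 120 N. Pads are 22 mm wide; open, the fingers measure 114 mm over their backs; the gripper's body (76 mm by 85 mm) begins 54 mm behind the grasp point. The pads swing forward as they close: fully open they stand 13 mm farther back than shut.
Start: joints at [-1.313, 0.126, -0.04, 1.405, 0, 1.571], TCP at [0.134, -0.508, 0.231] pointing down, gripper open.
Joint ranges: [-2.72, 2.72], [-0.95, 1.95], [-1.27, 1.35], [-1.78, 2.02], [-1.46, 1.47], [-3.14, 3.14]. Speed limits (rad/s): [2.39, 2.39, 3.01, 3.14, 3.14, 3.14].

INTERFACE

Orientations are given as a rotation vector (axis times angle).
In Python, from plant import telemetry, grab_frame, arm gives the robot as it stands. The module is installed in compiled form; this text tells all that it offers.
- The arm moves only by the shell command python3 -m handwheel 'ROWS' [FORCE]. ROWS is JSON, a list of rows, each a list of 3 entries, a list of its own where there are three numbers: the finger opening in mm, from 0 to 85.4, then the shift along the tool's x, y, z in mm, then the turn about the tool's x in rad. In form: [[jaw, [tx, ty, tz], turn], ...]. A call has 1 to 10 rows; each row is the pose to reach, as a shift and turn from the pose commanded when the call began, along the tool's axes at that moment; what a row does not reach only later rows make up. A row lasts 1/12 s, in which the tool goes at most 41.7 mm and 7.16 degrees, less where a joint would pass 70% of its speed; a pose out of reach is approached as far as the arm can. A call with a gripper value outside its range is refused whole. The fingers move at their own pace and stop on an object; FORCE is the grip in N (left out, the last holds). Time passes only in rows, so rows that repeat a pose let the fingers close. It gives the time, the measured TCP pose, the force and the opening at its end, in the units of the state.
- telemetry.get_obs(): the state, without advancing time (a new reading comes with each control period).
- grab_frame(name): name is "scene" or "top"; returns a dict with "color" (420x560x3 uint8, blue, green, red), "fx", "fy", "cx", "cy" (pixels), "k1" (the pictures are not rectified: a ray, as slopes to the right and down, at radius r is drawn at 1 + k1 r^2 times it, then the intrinsics apply), "rvec" (rotation vector, rad) and "tvec" (3), from world to camera coordinates, as OpenCV has them. Camera axes: x right, y down, z forward; pixel columns grow to the right and rows downward; lengths in m; the calibration is good to about 2 mm. A picture is of the moment at which its call begins. There is no depth.
- arm.finish_job(): hands the job in, once; it reports no verdict.
The state is a dict: "clock": time; "qpos": joint angles; "joint_vel": joint speeds; "tau": joint torques, N m; "ee_pos": TCP position; "orientation": TCP orientation; "ft_force": force on the tool from outside, world axes, zero at the start; "torque": the same for the moment, N m; "opening": finger opening in m.
Only numpy, scipy, OpenCV 4.12 (cv2) and the standard library are available. Lean on these libraries where they do the work, as an engineer would, in place of code of your own. Each camera call takes 0.05 s, during which the arm holds its last target. There are 200 camera calls.

## Working session

There is one attempt and no reset: what is moved stays moved. The work goes in short steps, Python scripts to look and compute and a shell command to move; the robot and the scene stay as the last step left them, time stands still between calls to the robot, and variables do not carry over. Pictures are saved under pics/ and viewed, about 12 in all and at most 16, crops included, and the job is handed in when it is done.

```bash
mkdir -p pics; cat > h.py <<'E'
import numpy as np, cv2
from plant import telemetry, grab_frame, arm
def snap(n,save=None):
    f=grab_frame(n)
    if save: cv2.imwrite('pics/'+save,f['color'])
    return f
def ray(f,u,v):
    K=np.array([[f['fx'],0,f['cx']],[0,f['fy'],f['cy']],[0,0,1.]])
    p=cv2.undistortPoints(np.array([[[u,v]]],float),K,np.array([f['k1'],0,0,0,0.]))[0,0]
    R=cv2.Rodrigues(np.array(f['rvec'],float))[0]; t=np.array(f['tvec'],float).ravel()
    return -R.T@t, R.T@np.array([p[0],p[1],1])
def onz(f,u,v,z):
    c,d=ray(f,u,v); return c+d*(z-c[2])/d[2]
def proj(f,P):
    K=np.array([[f['fx'],0,f['cx']],[0,f['fy'],f['cy']],[0,0,1.]])
    return cv2.projectPoints(np.array(P,float).reshape(-1,3),np.array(f['rvec'],float),np.array(f['tvec'],float),K,np.array([f['k1'],0,0,0,0.]))[0].reshape(-1,2)
def two(f,a,g,b):
    c1,d1=ray(f,*a);c2,d2=ray(g,*b)
    s=np.linalg.lstsq(np.stack([d1,-d2],1),c2-c1,rcond=None)[0]
    p,q=c1+s[0]*d1,c2+s[1]*d2
    return (p+q)/2,np.linalg.norm(p-q)
def st():
    o=telemetry.get_obs(); R=cv2.Rodrigues(np.array(o['orientation'],float))[0]
    return o,np.array(o['ee_pos']),R
np.set_printoptions(precision=4,suppress=True)
E
python3 - <<'E'
from h import *
a=snap('scene','s0.png');b=snap('top','t0.png')
for f in(a,b): print(f['fx'],f['k1'],ray(f,280,210))
o,p,R=st();print(o,R)
E
```

```text
389.9600591130692 -0.04099043382266862 (array([ 1.234 , -0.6466,  0.736 ]), array([-0.6354,  0.4734, -0.6103]))
420.3390035754894 -0.05800815986690836 (array([ 0.4405, -0.1125,  1.1863]), array([ 0.0627,  0.0056, -0.9983]))
{'clock': 0.1, 'qpos': array([-1.313 ,  0.1263, -0.0405,  1.4055,  0.    ,  1.5708]), 'joint_vel': array([-0.0001, -0.0005,  0.0019,  0.0005,  0.0013,  0.0005]), 'tau': array([  0.0008, -43.6903,  35.3605,   0.0136,   0.0001,  -0.    ]), 'ee_pos': array([ 0.1337, -0.5073,  0.2306]), 'orientation': array([ 1.0182,  1.3214, -1.0167]), 'ft_force': array([-0.184 ,  0.0308,  0.1492]), 'torque': array([-0.0583, -0.0062, -0.0081]), 'opening': 0.08543893400576677} [[-0.0004  0.967   0.2549]
 [ 0.0014  0.2549 -0.967 ]
 [-1.      0.     -0.0015]]
```

View pics/s0.png

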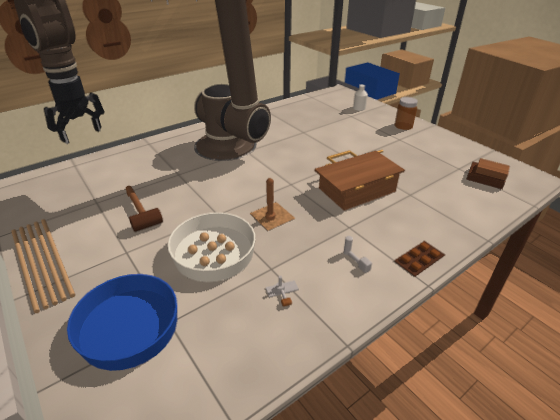

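View pics/t0.png

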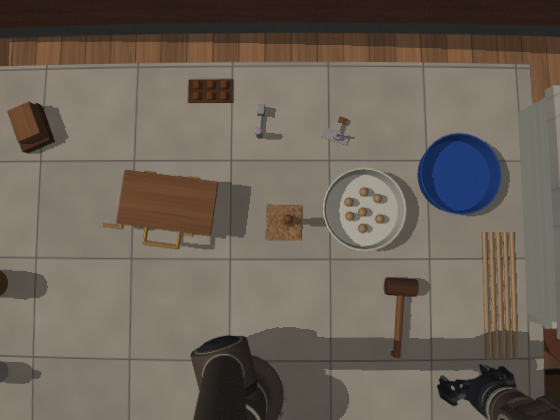

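The scene view has the cedar box at (360,178), the bowl with 7 beads at (212,245) and the stirrer at (270,200). In the top view the lid's bar is at about (162,245), the stay's finger bar at (112,226), the mat at (284,222) and the bowl at (365,209). I'll enlarge these.

```bash
python3 - <<'E'
import cv2,numpy as np
a=cv2.imread('pics/s0.png');b=cv2.imread('pics/t0.png')
A=cv2.resize(b[160:260,95:228],None,fx=6,fy=6,interpolation=2)[:600]
cv2.imwrite('pics/c0.png',A)
B=np.vstack([cv2.resize(b[155:265,255:415],(800-364,300),interpolation=2),cv2.resize(a[130:240,245:405],(436,300),interpolation=2)])
cv2.imwrite('pics/c1.png',B)
E
```

```text
(no output)
```

View pics/c0.png

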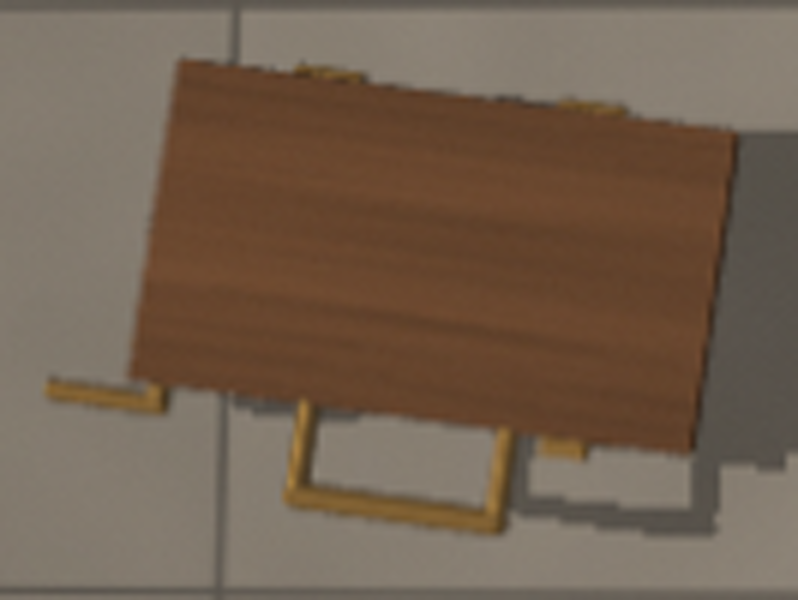

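View pics/c1.png

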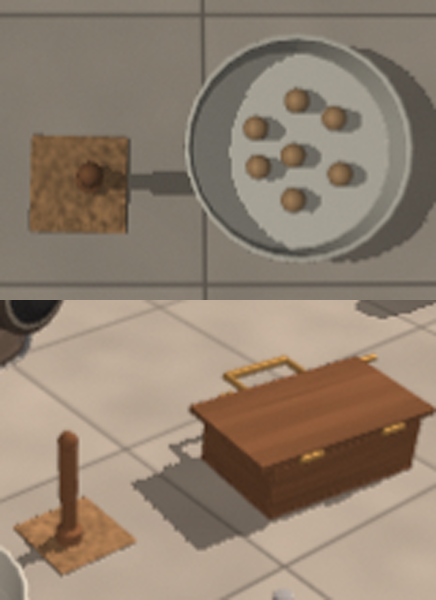

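Lid corners (crop c0) are at about (180,60), (735,132), (692,452) and (130,378). The bar runs (290,497) to (500,523) and the stay bar (47,388) to (160,405). In c1 the mat spans (28..128, 135..232), the bowl rim (186..411, 37..262), and the stirrer ball sits at (90,175).

```bash
cat >> h.py <<'E'
E
python3 - <<'E'
from h import *
b=snap('top')
c0=lambda x,y:(95+(x+.5)/6-.5,160+(y+.5)/6-.5)
c1=lambda x,y:(255+x/2.725-.3,155+y/2.727-.3)
C=[onz(b,*c0(*q),.081) for q in [(180,60),(735,132),(692,452),(130,378)]]
C=np.array(C);print(C)
print('w',np.linalg.norm(C[0]-C[1]),np.linalg.norm(C[3]-C[2]),'d',np.linalg.norm(C[0]-C[3]),np.linalg.norm(C[1]-C[2]))
ey=(C[0]-C[1]+C[3]-C[2]);print('yaw',np.arctan2(-ey[0],ey[1]))
B=[onz(b,*c0(*q),.076) for q in [(290,497),(500,523)]];print('bar',B,(B[0]+B[1])/2,np.linalg.norm(B[0]-B[1]))
S=[onz(b,*c0(*q),.062) for q in [(47,388),(160,405)]];print('stay',S,np.linalg.norm(S[0]-S[1]))
M=np.array([onz(b,*c1(*q),.004) for q in [(30,135),(128,138),(126,232),(28,230)]]);print('mat',M,M.mean(0))
W=[onz(b,*c1(*q),.05) for q in [(186,150),(411,150),(298,37),(298,262)]];print('bowl',W)
print('ball',onz(b,*c1(90,175),.130))
print('foot z', proj(b,[[.45,0.05,0]]))
E
```

```text
[[0.6183 0.3111 0.081 ]
 [0.5855 0.0609 0.081 ]
 [0.4442 0.078  0.081 ]
 [0.4761 0.329  0.081 ]]
w 0.2523929239428785 0.25306876116925814 d 0.14335546575799718 0.14225203690380356
yaw -0.1284638762679255
bar [array([0.4239, 0.2573, 0.076 ]), array([0.4129, 0.1634, 0.076 ])] [0.4184 0.2103 0.076 ] 0.09458150168290917
stay [array([0.4721, 0.3747, 0.062 ]), array([0.4646, 0.3224, 0.062 ])] 0.05282720413069321
mat [[ 0.5311 -0.0655  0.004 ]
 [ 0.528  -0.1669  0.004 ]
 [ 0.4312 -0.1645  0.004 ]
 [ 0.4332 -0.0637  0.004 ]] [ 0.4809 -0.1152  0.004 ]
bowl [array([ 0.5127, -0.2224,  0.05  ]), array([ 0.5126, -0.4471,  0.05  ]), array([ 0.6262, -0.3359,  0.05  ]), array([ 0.4019, -0.3323,  0.05  ])]
ball [ 0.4845 -0.1259  0.13  ]
foot z [[224.7445 232.9934]]
```

Sizes, yaw (-0.128) and stay position all agree. The hinge is at about (0.603,0.186), the bar at (0.419,0.210), the bowl at (0.513,-0.335) and the mat at (0.481,-0.115). I'll move above the bar with the jaws along the box's x.

```bash
cat >> h.py <<'E'
YAW=-0.128; EX=np.array([np.cos(YAW),np.sin(YAW),0]); EY=np.array([-np.sin(YAW),np.cos(YAW),0]); H=np.array([.603,.186,.076])
def go(P,ang=None):
    "print shift mm in tool axes, and turn, to bring the TCP to P with jaw axis at world angle ang"
    o,p,R=st(); d=R.T@(np.array(P)-p)*1000; a=np.arctan2(R[1,2],R[0,2])
    t=None if ang is None else (a-ang+np.pi/2)%np.pi-np.pi/2
    print('at',p,'jawang',round(a,3),'open',round(o['opening']*1000,1),'F',o['ft_force'],'q6',round(o['qpos'][5],2),'t',round(o['clock'],1),'| shift',np.round(d,1),'turn',t)
def box(x,y,z): return H+EX*x+EY*y+np.array([0,0,z])
E
H='python3 -m handwheel'
$H '[[85,[0,230,-310],0],[85,[0,230,-310],0],[85,[0,230,-310],0],[85,[0,230,-310],0],[85,[0,230,-310],0],[85,[0,230,-310],0],[85,[0,230,-310],0],[85,[0,230,-310],0],[85,[0,230,-310],0],[85,[0,230,-310],0]]' 40
$H '[[40,[0,229,-310],-1.184],[40,[0,229,-310],-1.184],[40,[0,229,-310],-1.184],[40,[0,229,-310],-1.184],[40,[0,229,-310],-1.184],[40,[0,229,-310],-1.184],[40,[0,229,-310],-1.184],[40,[0,229,-310],-1.184],[40,[0,229,-310],-1.184],[40,[0,229,-310],-1.184]]'
python3 - <<'E'
from h import *
go(box(-.186,0,.08),YAW)
E
```

```text
clock: 0.98
ee_pos: [0.2779, -0.1449, 0.2314]
orientation: [1.014, 1.323, -1.011]
ft_force: [-0.4, -0.7, -0.1]
opening: 0.0851
clock: 1.82
ee_pos: [0.4209, 0.2136, 0.2301]
orientation: [0.094, 1.569, -0.093]
ft_force: [-1.1, -0.9, -0.6]
opening: 0.0402
at [0.4209 0.2136 0.2301] jawang -0.119 open 40.2 F [-1.0624 -0.9356 -0.6431] q6 2.16 t 1.8 | shift [74.1 -4.2 -1.9] turn 0.008763862671016032
```

```bash
H='python3 -m handwheel'
$H '[[32,[80,-4,-2],0.01],[32,[80,-4,-2],0.01],[32,[173,-4,-2],0.01],[32,[173,-4,-2],0.01],[32,[173,-4,-2],0.01],[32,[173,-4,-2],0.01],[32,[173,-4,-2],0.01],[8,[173,-4,-2],0.01],[8,[173,-4,-2],0.01],[8,[173,-4,-2],0.01]]' 40
$H '[[8,[0,0,0],0],[8,[0,0,0],0],[8,[0,0,0],0],[8,[0,0,0],0]]' 40
python3 - <<'E'
from h import *
go(box(-.186,0,-.019),YAW)
f=snap('scene');g=snap('top')
cv2.imwrite('pics/g1.png',np.hstack([cv2.resize(f['color'][100:240,270:420],(400,373)),cv2.resize(g['color'][150:290,95:245],(400,373))]))
E
```

```text
clock: 2.65
ee_pos: [0.4151, 0.2065, 0.0607]
orientation: [0.111, 1.572, -0.105]
ft_force: [-13.3, 2.9, 9.2]
opening: 0.0102
clock: 2.98
ee_pos: [0.4151, 0.2065, 0.0607]
orientation: [0.111, 1.572, -0.105]
ft_force: [-13.2, 3.0, 8.5]
opening: 0.0104
at [0.4151 0.2065 0.0607] jawang -0.138 open 10.4 F [-13.1936   3.0397   8.4824] q6 2.17 t 3.0 | shift [3.7 3.7 2.9] turn -0.009735278152387616
```

View pics/g1.png

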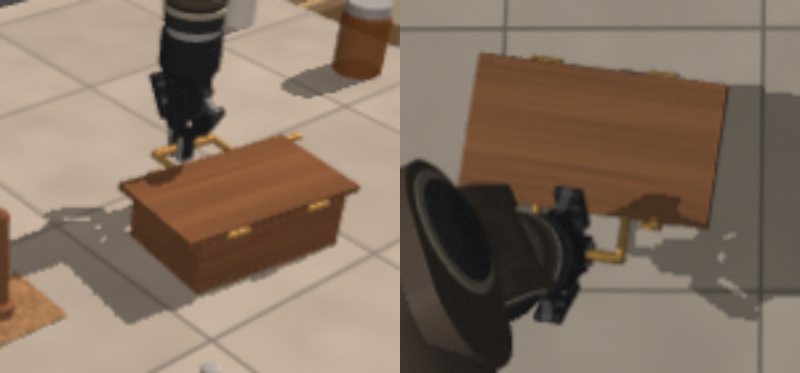

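The scene crop shows the fingers round the bar, and the opening (10 mm) agrees. The bar is about 3 mm nearer than I estimated. Next I swing the lid along its arc.

```bash
H='python3 -m handwheel'
$H '[[6,[-31,0,-1],0],[6,[-58,0,5],0],[6,[-84,0,15],0],[6,[-108,0,29],0],[6,[-130,0,47],0],[6,[-149,0,67],0],[6,[-164,0,90],0],[6,[-176,0,116],0],[6,[-184,0,142],0],[6,[-188,0,170],0]]' 50
python3 - <<'E'
from h import *
go(box(-.186*np.cos(1.8),0,.186*np.sin(1.8)-.019)-EX*.003,YAW)
E
```

```text
clock: 3.92
ee_pos: [0.587, 0.1834, 0.2513]
orientation: [0.113, 1.563, -0.103]
ft_force: [-1.3, 5.5, -1.0]
opening: 0.0094
at [0.587  0.1834 0.2513] jawang -0.138 open 9.4 F [-1.3112  5.5247 -1.0302] q6 2.01 t 3.9 | shift [13.5  5.1 54.7] turn -0.009677595241769144
```

```bash
H='python3 -m handwheel'
$H '[[6,[0,3,19],0],[6,[1,3,37],0],[6,[4,3,55],0],[6,[5,3,60],0],[6,[5,3,60],0]]' 50
python3 - <<'E'
from h import *
go(box(-.186*np.cos(1.85),0,.186*np.sin(1.85)-.019)-EX*.003,YAW)
f=snap('scene');g=snap('top')
cv2.imwrite('pics/g2.png',np.hstack([cv2.resize(f['color'][60:220,280:440],(400,400)),cv2.resize(g['color'][130:290,95:255],(400,400))]))
E
```

```text
clock: 4.33
ee_pos: [0.6481, 0.1756, 0.2444]
orientation: [0.111, 1.562, -0.109]
ft_force: [1.4, -1.7, 4.1]
opening: 0.0098
at [0.6481 0.1756 0.2444] jawang -0.14 open 9.8 F [ 1.3798 -1.6831  4.0799] q6 1.98 t 4.3 | shift [8.6 4.6 2.1] turn -0.012143318175987128
```

View pics/g2.png

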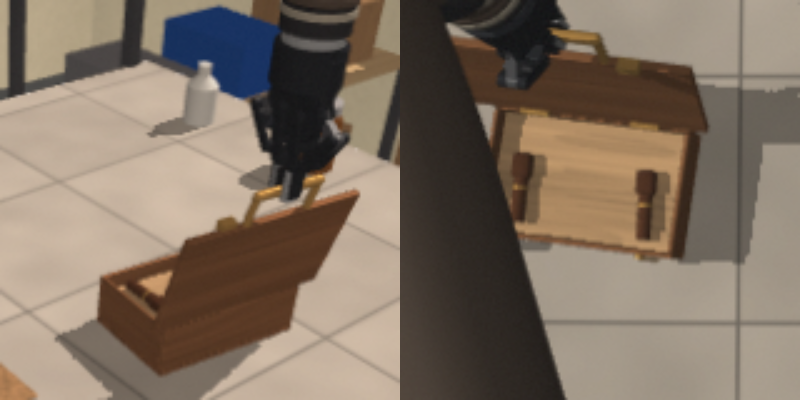

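The lid is open to about 1.84, the bar is held, and two pegs are visible in the box. I let the lid lean on its stop and go for the stay bar.

```bash
H='python3 -m handwheel'
$H '[[34,[0,0,0],0],[34,[0,0,0],0],[34,[0,0,0],0],[34,[-20,0,0],0],[34,[-60,0,0],0],[34,[-70,0,0],0],[34,[-70,0,0],0],[34,[-70,155,-209],-0.012],[34,[-70,155,-209],-0.012],[34,[-70,155,-209],-0.012]]'
$H '[[34,[0,105,-150],0],[34,[0,105,-150],0],[34,[0,105,-150],0],[34,[0,105,-150],0],[34,[0,105,-150],0],[34,[0,105,-150],0]]'
python3 - <<'E'
from h import *
go(box(-.158,.155,.03),YAW)
f=snap('scene');g=snap('top')
cv2.imwrite('pics/g3.png',np.hstack([cv2.resize(f['color'][60:220,280:440],(400,400)),cv2.resize(g['color'][130:290,75:235],(400,400))]))
E
```

```text
clock: 5.27
ee_pos: [0.555, 0.2643, 0.3097]
orientation: [0.101, 1.57, -0.102]
ft_force: [0.6, 1.6, -0.5]
opening: 0.0341
clock: 5.77
ee_pos: [0.4173, 0.3893, 0.3107]
orientation: [0.096, 1.57, -0.096]
ft_force: [0.4, -0.3, -0.6]
opening: 0.0342
at [0.4173 0.3893 0.3107] jawang -0.122 open 34.2 F [ 0.3645 -0.3036 -0.581 ] q6 2.44 t 5.8 | shift [204.6 -23.3  52.3] turn 0.006294510435125522
```

View pics/g3.png

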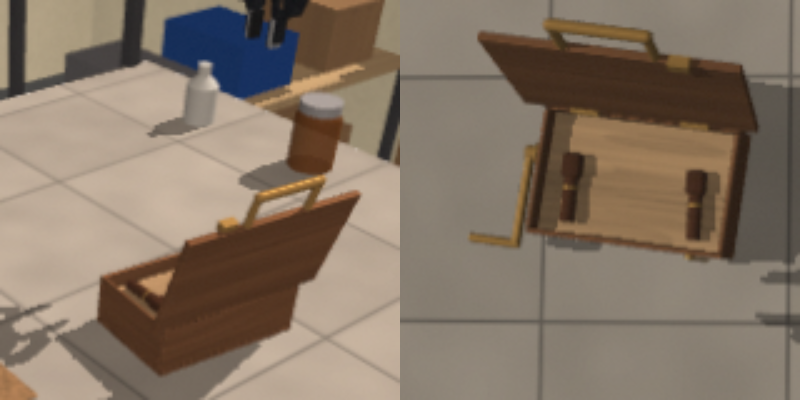

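The view is clear: two pegs, heads at (570,160) and (697,175) in the crop, and the stay bar at (472..515,240), unchanged. I'll grip the stay bar.

```bash
H='python3 -m handwheel'
$H '[[34,[0,-23,54],0.006],[34,[0,-23,54],0.006],[34,[120,-23,54],0.006],[34,[120,-23,54],0.006],[34,[120,-23,54],0.006],[34,[240,-23,54],0.006],[34,[240,-23,54],0.006],[34,[268,-23,54],0.006],[34,[268,-23,54],0.006],[34,[268,-23,54],0.006]]'
$H '[[34,[0,0,0],0],[4,[0,0,0],0],[4,[0,0,0],0],[4,[0,0,0],0],[4,[0,0,0],0],[4,[0,0,0],0],[4,[0,0,0],0]]' 40
python3 - <<'E'
from h import *
go(box(-.158,.155,-.035),YAW)
f=snap('scene');g=snap('top')
cv2.imwrite('pics/g4.png',np.hstack([cv2.resize(f['color'][60:220,280:440],(400,400)),cv2.resize(g['color'][130:290,75:235],(400,400))]))
E
```

```text
clock: 6.7
ee_pos: [0.4688, 0.3533, 0.0366]
orientation: [0.1, 1.576, -0.112]
ft_force: [0.1, -0.9, 0.3]
opening: 0.0339
clock: 7.28
ee_pos: [0.4664, 0.3584, 0.0444]
orientation: [0.105, 1.578, -0.101]
ft_force: [-18.8, 3.4, 1.2]
opening: 0.0083
at [0.4664 0.3584 0.0444] jawang -0.131 open 8.3 F [-18.8473   3.4199   1.2035] q6 2.35 t 7.3 | shift [ 3.4  1.4 -0.4] turn -0.0026230097243242767
```

```bash
H='python3 -m handwheel'
$H '[[4,[-19,0,0],0],[4,[-37,0,4],0],[4,[-54,0,13],0],[4,[-69,0,25],0],[4,[-81,0,39],0],[4,[-91,0,55],0],[4,[-97,0,73],0],[4,[-100,0,92],0],[4,[-99,0,111],0],[4,[-95,0,129],0]]' 40
$H '[[4,[0,0,0],0],[4,[2,0,4],0],[4,[2,0,4],0],[4,[2,0,4],0]]'
python3 - <<'E'
from h import *
go(box(-.055+.032-.003,.155,-.016+.0946-.015),YAW)
f=snap('scene');g=snap('top')
cv2.imwrite('pics/g4.png',np.hstack([cv2.resize(f['color'][60:220,280:440],(400,400)),cv2.resize(g['color'][130:290,75:235],(400,400))]))
E
```

```text
clock: 8.22
ee_pos: [0.6003, 0.3412, 0.1437]
orientation: [0.108, 1.565, -0.1]
ft_force: [-34.6, 4.6, 32.5]
opening: 0.0081
clock: 8.55
ee_pos: [0.599, 0.3414, 0.1421]
orientation: [0.107, 1.573, -0.099]
ft_force: [-22.2, -0.3, 17.7]
opening: 0.0081
at [0.599  0.3414 0.1421] jawang -0.131 open 8.1 F [-22.2332  -0.3263  17.7332] q6 2.22 t 8.6 | shift [ 2.6  1.3 -2.2] turn -0.0029191594271369414
```

View pics/g4.png

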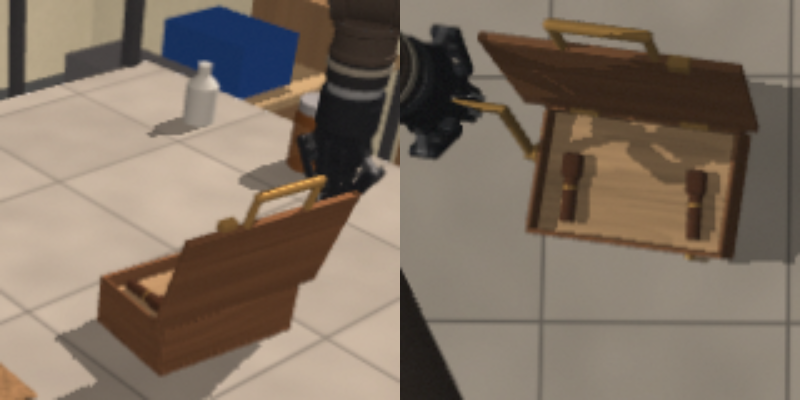

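The stay is up at its stop. I release it, rise, and go over to the lid bar.

```bash
H='python3 -m handwheel'
$H '[[26,[0,0,-2],0],[26,[0,0,-2],0],[26,[0,0,-2],0],[26,[-40,0,-4],0],[26,[-80,0,-4],0],[26,[-120,0,-4],0],[26,[-170,0,-4],0],[26,[-170,0,-4],0],[26,[-170,0,-4],0]]'
$H '[[34,[0,-155,80],0],[34,[0,-155,80],0],[34,[0,-155,80],0],[34,[0,-155,80],0],[34,[0,-155,80],0],[34,[0,-155,80],0],[34,[0,-155,80],0]]'
python3 - <<'E'
from h import *
go(box(.048,0,.162),YAW)
E
```

```text
clock: 9.4
ee_pos: [0.6009, 0.3406, 0.3119]
orientation: [0.109, 1.56, -0.101]
ft_force: [-0.3, 0.9, 0.5]
opening: 0.0262
clock: 9.98
ee_pos: [0.6581, 0.1756, 0.3054]
orientation: [0.106, 1.569, -0.106]
ft_force: [-0.6, -0.9, 0.5]
opening: 0.0339
at [0.6581 0.1756 0.3054] jawang -0.135 open 33.9 F [-0.5541 -0.9089  0.5459] q6 1.97 t 10.0 | shift [67.4  3.2 -7.9] turn -0.006617786709973261
```

```bash
H='python3 -m handwheel'
$H '[[34,[0,3,-8],0],[34,[66,3,-8],0],[34,[66,3,-8],0],[34,[66,3,-8],0],[6,[66,3,-8],0],[6,[66,3,-8],0],[6,[66,3,-8],0],[6,[66,3,-8],0],[6,[66,3,-8],0]]' 40
$H '[[6,[-2,0,-9],0],[6,[-4,0,-18],0],[6,[-5,0,-27],0],[6,[-6,0,-36],0],[6,[-7,0,-46],0],[6,[-7,0,-55],0],[6,[-7,0,-64],0],[6,[-6,0,-73],0]]'
python3 - <<'E'
from h import *
go(box(-.186*np.cos(1.4)-.003,0,.186*np.sin(1.4)-.017),YAW)
E
```

```text
clock: 10.73
ee_pos: [0.651, 0.1814, 0.2419]
orientation: [0.106, 1.566, -0.102]
ft_force: [-1.9, 5.6, 1.7]
opening: 0.01
clock: 11.4
ee_pos: [0.578, 0.1903, 0.2475]
orientation: [0.106, 1.566, -0.103]
ft_force: [2.1, 4.8, 5.3]
opening: 0.0106
at [0.578  0.1903 0.2475] jawang -0.133 open 10.6 F [2.0678 4.7834 5.2856] q6 2.02 t 11.4 | shift [ 5.1 -1.1 -9.2] turn -0.004981177636849132
```

```bash
H='python3 -m handwheel'
$H '[[6,[1,0,-4],0],[6,[2,0,-7],0],[6,[2,0,-9],0],[6,[2,0,-9],0]]'
python3 -c "
from h import *
go(box(-.186*np.cos(1.4)-.003,0,.186*np.sin(1.4)-.017),YAW)"
$H '[[16,[2,0,-7],0],[30,[2,0,-7],0],[30,[2,0,-7],0],[30,[2,0,-7],0],[30,[-30,0,-7],0],[30,[-70,0,-7],0],[30,[-70,0,-7],0]]'
$H '[[30,[0,0,-150],0],[30,[0,0,-150],0],[30,[0,0,-150],0],[30,[0,0,-150],0],[30,[0,0,-150],0],[30,[0,-150,-200],0],[30,[0,-150,-200],0],[30,[0,-150,-200],0],[30,[0,-150,-200],0],[30,[0,-150,-200],0]]'
python3 - <<'E'
from h import *
go(box(0,0,0),YAW)
f=snap('scene');g=snap('top')
cv2.imwrite('pics/g5.png',np.hstack([cv2.resize(f['color'][80:210,290:420],(400,400)),cv2.resize(g['color'][150:250,105:225],(400,333),interpolation=2)[:, :].copy() if 0 else cv2.resize(g['color'][145:255,110:220],(400,400),interpolation=2)]))
E
```

```text
clock: 11.73
ee_pos: [0.5695, 0.1913, 0.2464]
orientation: [0.105, 1.564, -0.103]
ft_force: [1.3, 4.6, 8.6]
opening: 0.0104
at [0.5695 0.1913 0.2464] jawang -0.133 open 10.4 F [1.2525 4.5524 8.6034] q6 2.03 t 11.7 | shift [ 4.1 -1.  -0.7] turn -0.004715303890822753
clock: 12.32
ee_pos: [0.5632, 0.1919, 0.3209]
orientation: [0.107, 1.561, -0.102]
ft_force: [-1.3, -0.0, 0.4]
opening: 0.03
clock: 13.15
ee_pos: [0.3419, 0.066, 0.315]
orientation: [0.107, 1.567, -0.109]
ft_force: [1.3, 1.6, 0.3]
opening: 0.0301
at [0.3419 0.066  0.315 ] jawang -0.138 open 30.1 F [1.3264 1.6291 0.3371] q6 1.9 t 13.2 | shift [238.9 155.  242. ] turn -0.009556096564235617
```

View pics/g5.png

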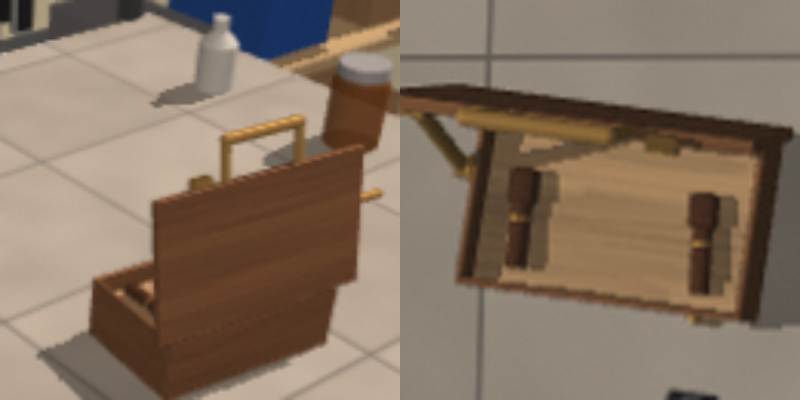

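The lid rests on the stay. The pegs (right half of the crop) run (521,168)–(516,268) and (704,193)–(701,294). I'll measure them with a dark mask.

```bash
python3 - <<'E'
from h import *
g=snap('top');im=g['color']
# inner floor region as seen, dark = peg
H2=H-EX*.003
def b2(x,y,z): return H2+EX*x+EY*y+np.array([0,0,z])
print('bowl etc; gap rim px', proj(g,[b2(-.142,.108,-.006),b2(-.142,-.108,-.006),b2(-.0,-.108,-.006),b2(-.136,.102,-.028),b2(-.136,-.102,-.028)]))
for x0,x1,y0,y1 in [(135,153,188,222),(186,201,194,230)]:
    c=im[y0:y1,x0:x1].max(2)   # brightness
    m=(c<100).astype(np.uint8)
    n,l,s,_=cv2.connectedComponentsWithStats(m); k=1+np.argmax(s[1:,4])
    ys,xs=np.where(l==k); 
    (cx,cy),(w,h),a=cv2.minAreaRect(np.stack([xs+x0,ys+y0],1).astype(np.float32))
    print(c.min(),np.median(c),s[k],(cx,cy),(w,h),a)
    P=[]
    for r in (ys.min()+2,ys.max()-2):
        xx=xs[ys==r]; p=onz(g,xx.mean()+x0,r+y0,.058); P.append(p); q=p-H2; print('world',p,'box',q@EX,q@EY,'width px',len(xx))
    d=P[0]-P[1]; print('len',np.linalg.norm(d),'ang',np.arctan2(d[1],d[0]))
E
```

```text
bowl etc; gap rim px [[124.1668 223.9059]
 [203.3466 234.4743]
 [210.8978 181.834 ]
 [129.6302 222.2578]
 [202.997  232.0244]]
37 95.0 [  0   0  18  32 404] (143.5, 203.5) (31.0, 17.0) 90.0
world [0.5657 0.2739 0.058 ] box -0.045218189766959314 0.08237055193052382 width px 12
world [0.4921 0.2682 0.058 ] box -0.11744843564366471 0.06740384583382497 width px 13
len 0.0737645627031997 ang 0.07631690762652464
37 99.0 [  3   4  12  28 269] (194.5, 211.5) (27.0, 11.0) 90.0
world [0.5384 0.1265 0.058 ] box -0.0535201528545573 -0.06727257005535044 width px 9
world [0.4762 0.1254 0.058 ] box -0.11502642056509539 -0.07628820174901488 width px 9
len 0.06216351488225378 ang 0.017544221861708075
```

```bash
python3 - <<'E'
from h import *
g=snap('top')
c=lambda x,y:(110+(x-400+.5)/3.636-.5,145+(y+.5)/3.636-.5)
for a,b in [((521,168),(516,268)),((704,193),(701,294))]:
    A=onz(g,*c(*a),.057);B=onz(g,*c(*b),.055); d=A-B; L=np.hypot(*d[:2]); u=d/L
    print('len',L,'ang',np.arctan2(d[1],d[0]),'head',A,'tail',B,'grip at x=-8:',B+u*.032, 'box',[(B+u*.032-H)@e for e in(EX,EY)])
for q in [(458,282),(755,320)]: print('rim',[(onz(g,*c(*q),.07)-H)@e for e in (EX,EY)])
P=onz(g,*c(516,240),.056)
go([0.5188,.2722,.12],np.pi/2)
E
```

```text
len 0.0748979829595892 ang -0.03109690772382387 head [0.5635 0.2674 0.057 ] tail [0.4886 0.2698 0.055 ] grip at x=-8: [0.5206 0.2688 0.0559] box [np.float64(-0.0922829159071987), np.float64(0.07158028358308009)]
len 0.07509904371626062 ang -0.017797745030003753 head [0.5446 0.1289 0.057 ] tail [0.4696 0.1302 0.055 ] grip at x=-8: [0.5016 0.1296 0.0559] box [np.float64(-0.0934221343836793), np.float64(-0.06884860157549225)]
rim [np.float64(-0.1399644663997578), np.float64(0.10486975171537902)]
rim [np.float64(-0.13884415629004943), np.float64(-0.11770303196032315)]
at [0.3448 0.07   0.3141] jawang -0.133 open 29.7 F [-0.0878  0.2623 -0.3474] q6 1.9 t 13.3 | shift [194.1 223.5 145.6] turn 1.4374751682868583
```

```bash
H='python3 -m handwheel'
$H '[[26,[0,0,0],-1.25],[26,[0,0,0],-1.25],[26,[0,0,0],-1.25],[26,[0,0,0],-1.25],[26,[0,0,0],-1.25],[26,[0,80,147],-1.25],[26,[0,80,147],-1.25],[26,[0,80,147],-1.25],[26,[0,80,147],-1.25],[26,[0,80,147],-1.25]]'
$H '[[26,[90,0,0],-0.44],[26,[90,0,0],-0.44],[26,[90,0,0],-0.44],[26,[90,0,0],-0.44],[26,[90,0,0],-0.44],[26,[90,0,0],-0.44]]'
python3 -c "
from h import *
go([.5016,.1296,.0505],np.pi/2-.02)"
```

```text
clock: 14.18
ee_pos: [0.5067, 0.1333, 0.3087]
orientation: [-0.875, 1.393, 0.878]
ft_force: [-2.2, -1.5, -1.4]
opening: 0.0259
clock: 14.68
ee_pos: [0.5009, 0.1307, 0.2237]
orientation: [-1.198, 1.217, 1.199]
ft_force: [0.2, 0.3, 0.7]
opening: 0.0259
at [0.5009 0.1307 0.2237] jawang 1.557 open 25.9 F [0.1859 0.2984 0.7383] q6 0.27 t 14.7 | shift [173.2  -0.9  -1.1] turn 0.005816128542869059
```

```bash
H='python3 -m handwheel'
$H '[[26,[40,-1,-1],0],[26,[80,-1,-1],0],[26,[120,-1,-1],0],[26,[150,-1,-1],0],[26,[160,-1,-1],0],[26,[170,-1,-1],0],[26,[170,-1,-1],0],[26,[170,-1,-1],0]]'
$H '[[8,[0,0,0],0],[8,[0,0,0],0],[8,[0,0,0],0],[8,[0,0,0],0],[8,[0,0,0],0],[8,[0,0,0],0]]' 50
$H '[[8,[-20,0,0],0],[8,[-60,0,0],0],[8,[-100,0,0],0],[8,[-150,0,0],0],[8,[-150,0,0],0],[8,[-150,0,0],0]]'
```

```text
clock: 15.35
ee_pos: [0.5026, 0.129, 0.0558]
orientation: [-1.199, 1.214, 1.198]
ft_force: [0.1, -0.5, 0.8]
opening: 0.026
clock: 15.85
ee_pos: [0.503, 0.1291, 0.0567]
orientation: [-1.2, 1.212, 1.197]
ft_force: [-1.5, 1.3, 5.7]
opening: 0.0133
clock: 16.35
ee_pos: [0.5036, 0.1291, 0.2093]
orientation: [-1.201, 1.208, 1.194]
ft_force: [0.4, 0.4, -0.9]
opening: 0.0121
```

```bash
python3 - <<'E'
from h import *
f=snap('scene');g=snap('top')
cv2.imwrite('pics/g6.png',np.hstack([cv2.resize(f['color'][50:210,270:430],(400,400)),cv2.resize(g['color'][145:255,110:220],(400,400),interpolation=2)]))
E
```

View pics/g6.png

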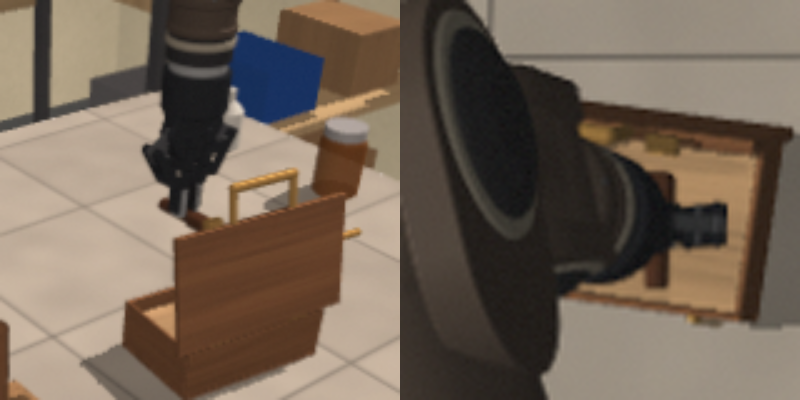

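The peg is held and clear above the box. Carry it to the bowl.

```bash
H='python3 -m handwheel'
$H '[[8,[0,-8,-232],0],[8,[0,-8,-232],0],[8,[0,-8,-232],0],[8,[0,-8,-232],0],[8,[0,-8,-232],0],[8,[0,-8,-232],0],[8,[0,-8,-232],0]]' 70
$H '[[8,[0,-8,-232],0],[8,[0,-8,-232],0],[8,[0,-8,-232],0],[8,[0,-8,-232],0],[8,[0,-8,-232],0],[8,[0,-8,-232],0],[8,[0,-8,-232],0]]' 70
python3 -c "
from h import *
go([.513,-.335,.065],np.pi/2-.02)"
```

```text
clock: 17.03
ee_pos: [0.505, -0.1075, 0.2017]
orientation: [-1.194, 1.221, 1.197]
ft_force: [0.6, 0.0, 0.2]
opening: 0.0121
clock: 17.62
ee_pos: [0.51, -0.3392, 0.201]
orientation: [-1.193, 1.22, 1.199]
ft_force: [-1.9, 0.2, -0.0]
opening: 0.0119
at [ 0.51   -0.3392  0.201 ] jawang 1.553 open 11.9 F [-1.8972  0.2022 -0.0466] q6 -0.57 t 17.6 | shift [136.   -3.4   4.1] turn 0.0018043029378180808
```

```bash
H='python3 -m handwheel'
$H '[[8,[40,0,4],0],[8,[80,0,4],0],[8,[120,0,4],0],[8,[146,0,4],0],[8,[146,0,4],0],[8,[146,0,4],0],[18,[146,0,4],0],[30,[146,0,4],0],[30,[146,0,4],0],[30,[100,0,4],0]]'
$H '[[30,[-30,0,0],0],[26,[-108,0,0],0],[26,[-108,0,0],0],[26,[-108,0,0],0],[26,[-108,0,330],0],[26,[-108,0,330],0],[26,[-108,0,330],0],[26,[-108,0,330],0],[26,[-108,0,330],0],[26,[-108,0,330],0]]'
python3 - <<'E'
from h import *
go([.5206,.2688,.0505],np.pi/2-.03)
g=snap('top')
cv2.imwrite('pics/g7.png',np.hstack([cv2.resize(g['color'][145:255,310:420],(400,400),interpolation=2),cv2.resize(g['color'][145:255,110:220],(400,400),interpolation=2)]))
E
```

```text
clock: 18.45
ee_pos: [0.5077, -0.3293, 0.0942]
orientation: [-1.19, 1.218, 1.209]
ft_force: [-0.1, 1.3, -1.2]
opening: 0.0298
clock: 19.28
ee_pos: [0.5146, -0.0799, 0.2098]
orientation: [-1.2, 1.214, 1.196]
ft_force: [1.7, 0.7, 0.6]
opening: 0.0259
at [ 0.5146 -0.0799  0.2098] jawang 1.556 open 25.9 F [1.6716 0.6887 0.5934] q6 -0.14 t 19.3 | shift [159.2  -0.4 348.8] turn 0.015546362080561815
```

View pics/g7.png

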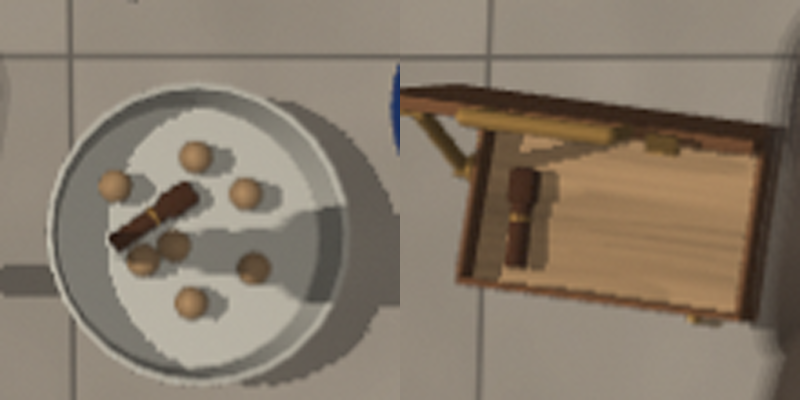

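Peg one lies in the bowl at (150,215). The second peg is where it was, at (521,168)–(516,268).

```bash
H='python3 -m handwheel'
$H '[[25,[0,0,349],0.015],[25,[0,0,349],0.015],[25,[0,0,349],0.015],[25,[0,0,349],0.015],[25,[0,0,349],0.015],[25,[0,0,349],0.015],[25,[0,0,349],0.015],[25,[0,0,349],0.015],[25,[0,0,349],0.015],[25,[0,0,349],0.015]]'
python3 - <<'E'
from h import *
go([.5206,.2688,.0505],np.pi/2-.03)
E
```

```text
clock: 20.17
ee_pos: [0.5193, 0.2709, 0.2087]
orientation: [-1.191, 1.218, 1.191]
ft_force: [-0.1, -0.1, -0.6]
opening: 0.0251
at [0.5193 0.2709 0.2087] jawang 1.547 open 25.1 F [-0.1416 -0.1147 -0.6216] q6 0.5 t 20.2 | shift [158.2  -1.1  -2.3] turn 0.005838208033833281
```

```bash
H='python3 -m handwheel'
$H '[[25,[40,-1,-3],0],[25,[80,-1,-3],0],[25,[115,-1,-3],0],[25,[140,-1,-3],0],[25,[150,-1,-3],0],[25,[157,-1,-3],0],[25,[157,-1,-3],0],[25,[157,-1,-3],0]]'
$H '[[8,[0,0,0],0],[8,[0,0,0],0],[8,[0,0,0],0],[8,[0,0,0],0],[8,[0,0,0],0],[8,[0,0,0],0]]' 50
$H '[[8,[-20,0,0],0],[8,[-60,0,0],0],[8,[-100,0,0],0],[8,[-150,0,0],0],[8,[-150,0,0],0],[8,[-150,0,0],0]]'
$H '[[8,[0,-3,-330],0],[8,[0,-3,-330],0],[8,[0,-3,-330],0],[8,[0,-3,-330],0],[8,[0,-3,-330],0],[8,[0,-3,-330],0],[8,[0,-3,-330],0],[8,[0,-3,-330],0],[8,[0,-3,-330],0],[8,[0,-3,-330],0]]' 70
python3 - <<'E'
from h import *
go([.52,-.335,.055],np.pi/2-.02)
E
```

```text
clock: 20.83
ee_pos: [0.5209, 0.2639, 0.0522]
orientation: [-1.188, 1.222, 1.187]
ft_force: [0.2, 0.4, 0.9]
opening: 0.0251
clock: 21.33
ee_pos: [0.5213, 0.2645, 0.0528]
orientation: [-1.189, 1.22, 1.186]
ft_force: [-0.4, -2.2, 6.8]
opening: 0.0136
clock: 21.83
ee_pos: [0.5221, 0.2653, 0.2057]
orientation: [-1.189, 1.214, 1.185]
ft_force: [0.7, -0.5, -0.4]
opening: 0.014
clock: 22.67
ee_pos: [0.5128, -0.0675, 0.1992]
orientation: [-1.183, 1.226, 1.187]
ft_force: [-0.1, 0.4, -0.5]
opening: 0.0125
at [ 0.5128 -0.0675  0.1992] jawang 1.538 open 12.5 F [-0.0722  0.3697 -0.5134] q6 -0.1 t 22.7 | shift [ 144.1  -16.4 -267.2] turn -0.01296367164894674
```

```bash
H='python3 -m handwheel'
$H '[[8,[0,-16,-285],0],[8,[0,-16,-285],0],[8,[0,-16,-285],0],[8,[0,-16,-285],0],[8,[0,-16,-285],0],[8,[0,-16,-285],0],[8,[0,-16,-285],0],[8,[0,-16,-285],0]]' 70
$H '[[8,[40,0,0],0],[8,[80,0,0],0],[8,[120,0,0],0],[8,[146,0,0],0],[8,[146,0,0],0],[8,[146,0,0],0],[18,[146,0,0],0],[30,[146,0,0],0],[30,[146,0,0],0],[30,[100,0,0],0]]'
$H '[[30,[-30,0,0],0],[30,[-128,0,0],0],[30,[-128,0,0],0],[30,[-128,0,0],0],[30,[-128,150,50],0],[30,[-128,150,100],0],[30,[-128,150,100],0],[30,[-128,150,100],0],[30,[-128,150,100],0]]'
python3 - <<'E'
from h import *
go([.4845,-.126,.25],0)
f=snap('scene');g=snap('top')
cv2.imwrite('pics/g8.png',np.hstack([cv2.resize(f['color'][160:280,160:310],(400,320),interpolation=2),cv2.resize(g['color'][155:255,255:415][:, :],(400,250),interpolation=2) if 0 else cv2.resize(g['color'][150:270,265:415],(400,320),interpolation=2)]))
E
```

```text
clock: 23.33
ee_pos: [0.5216, -0.3552, 0.1983]
orientation: [-1.185, 1.226, 1.187]
ft_force: [0.7, 1.5, -0.7]
opening: 0.0127
clock: 24.17
ee_pos: [0.5183, -0.3486, 0.0908]
orientation: [-1.18, 1.225, 1.198]
ft_force: [-1.1, 0.2, -0.8]
opening: 0.0301
clock: 24.92
ee_pos: [0.371, -0.2442, 0.2266]
orientation: [-1.189, 1.222, 1.186]
ft_force: [0.7, -0.6, 0.9]
opening: 0.03
at [ 0.371  -0.2442  0.2266] jawang 1.542 open 30.0 F [ 0.6894 -0.584   0.9079] q6 -0.55 t 24.9 | shift [ -23.3 -110.   121.4] turn 1.5419306748899881
```

View pics/g8.png

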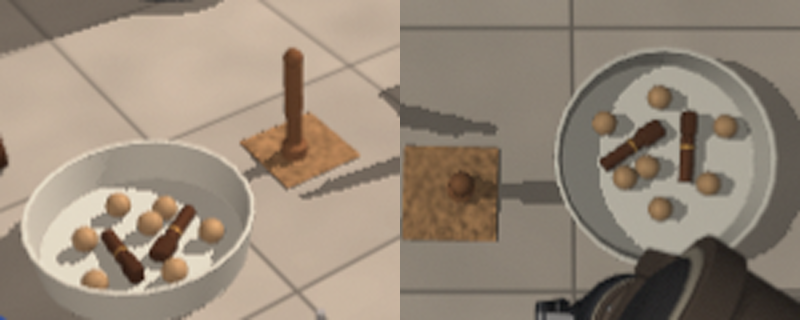

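Both pegs and all 7 beads are in the bowl. In the left half the stirrer's ball is at (293,54), in the right half at (460,184). I'll look close for its yaw.

```bash
python3 - <<'E'
from h import *
f=snap('scene');g=snap('top')
P,e=two(g,(287.0,218.5),f,(269.5,179.7));print('ball',P,e)
cv2.imwrite('pics/g9.png',np.hstack([cv2.resize(f['color'][172:226,250:290],(400,540),interpolation=2),cv2.resize(g['color'][195:249,265:305],(400,540),interpolation=2)]))
for z in (.012,.06,.1,.128): print(z,proj(f,[[.4835,-.127,z]]),proj(g,[[.4835,-.127,z]]))
E
```

```text
ball [ 0.4847 -0.1246  0.1394] 0.0013825835281331788
0.012 [[269.3225 215.5884]] [[287.5678 220.9984]]
0.06 [[269.1328 202.6639]] [[287.7889 220.3413]]
0.1 [[268.9684 191.3818]] [[287.988  219.7495]]
0.128 [[268.8497 183.1914]] [[288.1363 219.3087]]
```

View pics/g9.png

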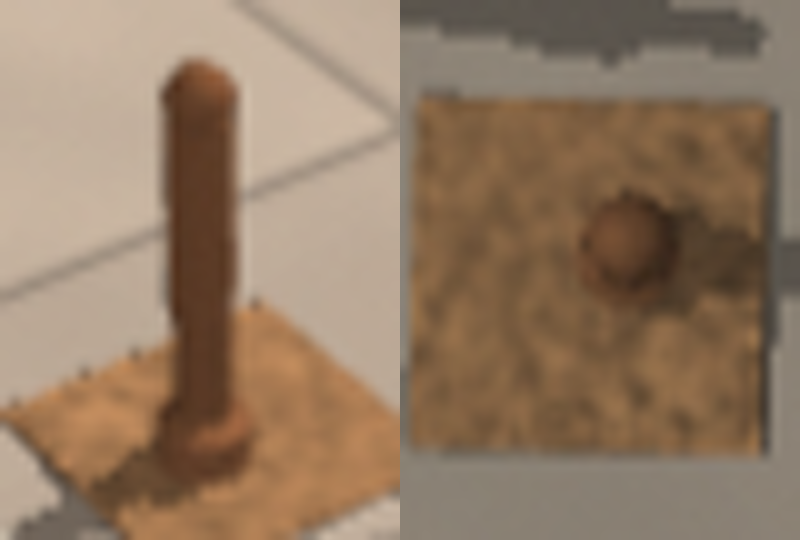

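```bash
python3 - <<'E'
from h import *
f=snap('scene')['color']
for r in [(183,187),(187,191),(191,195),(195,199),(199,203),(206,212)]: print(r,f[r[0]:r[1],264:277].mean(0).mean(1).round(0).astype(int))
E
```

```text
(183, 187) [176 167 108  60  60  61  62  64  74 119 180 180 181]
(187, 191) [178 169 105  62  62  62  64  64  72 121 177 174 171]
(191, 195) [178 170 118  62  61  62  63  63  71 114 163 165 168]
(195, 199) [162 159 126  61  60  61  63  63  65 106 173 173 173]
(199, 203) [170 165 123  60  59  61  62  63  69 115 167 154 163]
(206, 212) [134 128 116  80  58  61  61  59  69 103 125 127 128]
```

```bash
H='python3 -m handwheel'
$H '[[50,[0,-109,121],0.58],[50,[0,-109,121],0.58],[50,[0,-109,121],0.58],[50,[0,-109,121],0.58],[50,[0,-109,121],0.58],[50,[0,-109,121],0.58],[50,[0,-109,121],0.58]]'
python3 - <<'E'
from h import *
go([.4835,-.1265,.081],.96)
E
```

```text
clock: 25.75
ee_pos: [0.4883, -0.1287, 0.2239]
orientation: [-0.752, 1.438, 0.753]
ft_force: [0.0, 0.5, 0.2]
opening: 0.05
at [ 0.4883 -0.1287  0.2239] jawang 0.965 open 50.0 F [0.0493 0.4884 0.227 ] q6 0.35 t 25.8 | shift [142.9   5.1  -0.8] turn 0.005171091126112248
```

```bash
H='python3 -m handwheel'
$H '[[50,[0,5,-1],0],[50,[0,5,-1],0],[50,[40,5,-1],0],[50,[80,5,-1],0],[50,[120,5,-1],0],[50,[142,5,-1],0],[50,[142,5,-1],0],[50,[142,5,-1],0]]'
$H '[[30,[0,0,0],0],[24,[0,0,0],0],[22,[0,0,0],0],[20,[0,0,0],0],[18,[0,0,0],0],[10,[0,0,0],0],[10,[0,0,0],0],[10,[0,0,0],0],[10,[0,0,0],0]]' 30
python3 - <<'E'
from h import *
go([.4835,-.1265,.081],.96)
E
```

```text
clock: 26.42
ee_pos: [0.481, -0.1275, 0.0825]
orientation: [-0.749, 1.439, 0.751]
ft_force: [0.1, 0.5, 0.3]
opening: 0.0504
clock: 27.17
ee_pos: [0.484, -0.1268, 0.0848]
orientation: [-0.752, 1.433, 0.748]
ft_force: [1.9, 2.8, 7.0]
opening: 0.0203
at [ 0.484  -0.1268  0.0848] jawang 0.963 open 20.3 F [1.8702 2.7554 7.0423] q6 0.35 t 27.2 | shift [ 3.8  0.6 -0.1] turn 0.0025523175105677254
```

```bash
H='python3 -m handwheel'
$H '[[5,[0,0,0],0],[5,[0,0,0],0],[5,[0,0,0],0],[5,[0,0,0],0],[5,[0,0,0],0],[5,[0,0,0],0]]' 90
$H '[[5,[0,0,0],-0.12],[5,[0,0,0],-0.12],[5,[0,0,0],-0.24],[5,[0,0,0],-0.24]]' 25
```

```text
clock: 27.67
ee_pos: [0.4841, -0.1267, 0.0849]
orientation: [-0.752, 1.433, 0.748]
ft_force: [0.5, 2.0, 9.1]
opening: 0.0183
clock: 28.0
ee_pos: [0.4836, -0.1269, 0.0849]
orientation: [-0.939, 1.357, 0.935]
ft_force: [-0.2, 1.9, 9.5]
opening: 0.0179
```

```bash
H='python3 -m handwheel'
$H '[[5,[0,0,0],0],[5,[0,0,0],0],[5,[0,0,0],0],[5,[0,0,0],0]]' 90
$H '[[30,[0,0,0],0],[30,[0,0,0],0],[30,[0,0,0],0],[5,[0,0,0],0],[5,[0,0,0],0],[5,[0,0,0],0],[5,[0,0,0],0]]' 40
$H '[[5,[0,0,0],0],[5,[0,0,0],0],[5,[0,0,0],0],[5,[0,0,0],0]]' 90
```

```text
clock: 28.33
ee_pos: [0.4836, -0.1269, 0.0849]
orientation: [-0.936, 1.358, 0.931]
ft_force: [-0.1, 1.8, 9.1]
opening: 0.0179
clock: 28.92
ee_pos: [0.4822, -0.1267, 0.0826]
orientation: [-0.933, 1.361, 0.934]
ft_force: [1.0, 1.3, 1.7]
opening: 0.019
clock: 29.25
ee_pos: [0.4822, -0.1268, 0.0828]
orientation: [-0.933, 1.361, 0.933]
ft_force: [-0.6, 0.9, 3.5]
opening: 0.0175
```

```bash
python3 -m handwheel '[[5,[-20,0,0],0],[5,[-60,0,0],0],[5,[-100,0,0],0],[5,[-110,0,0],0],[5,[-110,0,0],0]]' 90
python3 - <<'E'
from h import *
g=snap('top')
c=lambda x,y:(265+(x-400+.5)/2.667-.5,150+(y+.5)/2.667-.5)
Bc=np.array([.513,-.335,0])
for q in [(604,123),(660,97),(726,126),(647,167),(625,177),(708,183),(660,208)]: print('bead',(onz(g,*c(*q),.019)-Bc)[:2])
for q in [(603,166),(663,126),(688,113),(687,182)]: print('peg',(onz(g,*c(*q),.014)-Bc)[:2])
for q in [(555,157),(776,157),(666,48),(666,268)]: print('rim',(onz(g,*c(*q),.05))[:2])
go([.46,-.335,.183])
E
```

```text
clock: 29.67
ee_pos: [0.4839, -0.1276, 0.1956]
orientation: [-0.937, 1.358, 0.929]
ft_force: [0.3, -0.3, -2.1]
opening: 0.0176
bead [0.0405 0.0584]
bead [ 0.0679 -0.0008]
bead [ 0.0374 -0.0697]
bead [-0.0056  0.014 ]
bead [-0.016   0.0371]
bead [-0.0224 -0.0496]
bead [-0.0483  0.001 ]
peg [-0.0043  0.0593]
peg [ 0.0378 -0.0044]
peg [ 0.0516 -0.0311]
peg [-0.0211 -0.0287]
rim [ 0.5158 -0.222 ]
rim [ 0.5157 -0.4476]
rim [ 0.6278 -0.3369]
rim [ 0.4036 -0.3333]
at [ 0.4829 -0.1273  0.1931] jawang 1.202 open 17.2 F [-0.3621  0.1586 -3.5013] q6 0.11 t 29.7 | shift [  10.3  -53.5 -202. ] turn None
```

```bash
H='python3 -m handwheel'
$H '[[5,[0,-37,-160],0],[5,[0,-37,-160],0],[5,[0,-37,-160],0],[5,[0,-37,-160],0],[5,[0,-37,-160],0],[5,[0,-37,-160],0],[5,[0,-37,-160],0]]' 90
$H '[[5,[25,0,0],0],[5,[50,0,0],0],[5,[70,0,0],0],[5,[82,0,0],0],[5,[92,0,0],0],[5,[100,0,0],0],[5,[100,0,0],0]]' 90
python3 - <<'E'
from h import *
go([.4595,-.29,.088])
f=snap('scene');g=snap('top')
cv2.imwrite('pics/g10.png',np.hstack([cv2.resize(f['color'][150:280,160:290],(400,400),interpolation=2),cv2.resize(g['color'][150:270,300:420],(400,400),interpolation=2)]))
E
```

```text
clock: 30.3
ee_pos: [0.4579, -0.2891, 0.1901]
orientation: [-0.93, 1.363, 0.936]
ft_force: [0.5, 0.9, -1.8]
opening: 0.0178
clock: 30.88
ee_pos: [0.4584, -0.2881, 0.0908]
orientation: [-0.932, 1.362, 0.937]
ft_force: [-0.3, 0.2, -2.0]
opening: 0.0173
at [ 0.4584 -0.2881  0.0908] jawang 1.203 open 17.3 F [-0.2892  0.2257 -2.0015] q6 -0.19 t 30.9 | shift [ 2.8 -1.8 -1.4] turn None
```

View pics/g10.png

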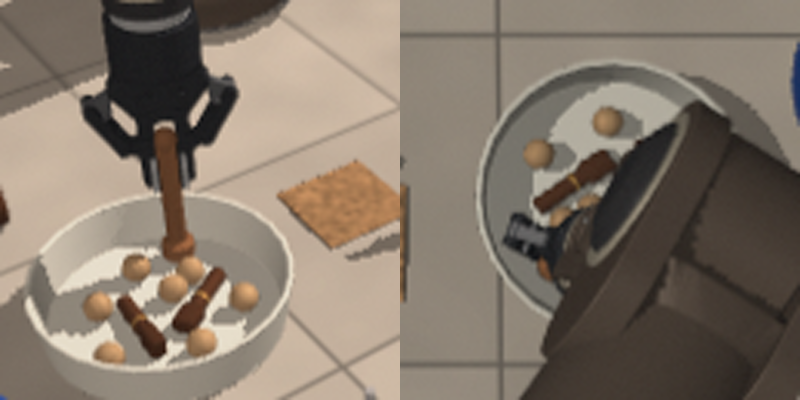

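```bash
python3 - <<'E'
from h import *
f=snap('scene')
print(proj(f,[[.4584,-.2881,.013],[.4584,-.2881,.02],[.4584,-.2881,.14]]))
print(onz(f,217.9,230.1,.019))
E
```

```text
[[217.5955 231.7469]
 [217.3674 229.8604]
 [213.189  195.1037]]
[ 0.4591 -0.2869  0.019 ]
```

The stirrer stands vertical in the grip; the apparent lean is perspective, since the projection fits. Now I work out the circle rows in tool axes.

```bash
python3 - <<'E'
from h import *
o,p,R=st(); C=np.array([.5145,-.335]); r=.05
def pt(d): a=np.radians(d); return C+r*np.array([-np.cos(a),np.sin(a)])
def rel(P,Q): return (R.T@np.append(np.array(Q)-np.array(P),0)*1000).round().astype(int)[1:].tolist()
print('to near',rel(p[:2],pt(0)))
for s in (0,120,240): print(s,[rel(pt(s),pt(s+d)) for d in range(12,121,12)])
E
```

```text
to near [-21, -41]
0 [[3, 10], [3, 21], [2, 31], [-2, 41], [-8, 49], [-15, 57], [-24, 63], [-34, 66], [-44, 68], [-54, 67]]
120 [[-10, -3], [-19, -7], [-28, -14], [-34, -22], [-39, -31], [-42, -41], [-42, -52], [-41, -62], [-37, -72], [-31, -81]]
240 [[7, -7], [16, -13], [26, -17], [36, -19], [47, -18], [57, -15], [66, -11], [74, -4], [81, 4], [86, 13]]
```

```bash
H='python3 -m handwheel'
$H '[[5,[3,-5,-10],0],[5,[3,-10,-20],0],[5,[3,-16,-31],0],[5,[3,-21,-41],0],[5,[3,-21,-41],0]]' 90
python3 -c "
from h import *
go([.4645,-.335,.087])"
$H '[[5,[0,3,10],0],[5,[0,3,21],0],[5,[0,2,31],0],[5,[0,-2,41],0],[5,[0,-8,49],0],[5,[0,-15,57],0],[5,[0,-24,63],0],[5,[0,-34,66],0],[5,[0,-44,68],0],[5,[0,-54,67],0]]'
python3 - <<'E'
from h import *
a=np.radians(120); go([.5145-.05*np.cos(a),-.335+.05*np.sin(a),.087])
E
```

```text
clock: 31.45
ee_pos: [0.4643, -0.3382, 0.0897]
orientation: [-0.933, 1.362, 0.93]
ft_force: [-1.0, -0.3, -2.1]
opening: 0.0173
at [ 0.4643 -0.3382  0.0897] jawang 1.2 open 17.3 F [-0.982  -0.278  -2.1115] q6 -0.26 t 31.4 | shift [2.7 1.  3.1] turn None
clock: 32.28
ee_pos: [0.5399, -0.2922, 0.0895]
orientation: [-0.934, 1.361, 0.934]
ft_force: [-0.6, -0.1, -1.6]
opening: 0.0176
at [ 0.5399 -0.2922  0.0895] jawang 1.203 open 17.6 F [-0.5799 -0.1144 -1.5787] q6 -0.13 t 32.3 | shift [2.5 0.6 0.3] turn None
```

```bash
H='python3 -m handwheel'
$H '[[5,[0,-10,-3],0],[5,[0,-19,-7],0],[5,[0,-28,-14],0],[5,[0,-34,-22],0],[5,[0,-39,-31],0],[5,[0,-42,-41],0],[5,[0,-42,-52],0],[5,[0,-41,-62],0],[5,[0,-37,-72],0],[5,[0,-31,-81],0]]'
$H '[[5,[0,7,-7],0],[5,[0,16,-13],0],[5,[0,26,-17],0],[5,[0,36,-19],0],[5,[0,47,-18],0],[5,[0,57,-15],0],[5,[0,66,-11],0],[5,[0,74,-4],0],[5,[0,81,4],0],[5,[0,86,13],0]]'
$H '[[5,[0,0,0],0],[5,[0,0,2],0],[5,[0,0,2],0]]'
python3 - <<'E'
from h import *
go([.4645,-.335,.087])
f=snap('scene');g=snap('top')
cv2.imwrite('pics/g11.png',np.hstack([cv2.resize(f['color'][150:280,160:290],(400,400),interpolation=2),cv2.resize(g['color'][150:270,300:420],(400,400),interpolation=2)]))
E
```

```text
clock: 33.12
ee_pos: [0.5379, -0.3803, 0.0899]
orientation: [-0.934, 1.361, 0.932]
ft_force: [-0.1, 0.1, -1.8]
opening: 0.0166
clock: 33.95
ee_pos: [0.4652, -0.3356, 0.0913]
orientation: [-0.938, 1.356, 0.929]
ft_force: [10.7, -1.3, -1.8]
opening: 0.017
clock: 34.2
ee_pos: [0.4653, -0.3333, 0.0908]
orientation: [-0.937, 1.357, 0.931]
ft_force: [5.4, 0.4, -1.4]
opening: 0.0168
at [ 0.4653 -0.3333  0.0908] jawang 1.204 open 16.8 F [ 5.4375  0.4254 -1.3684] q6 -0.26 t 34.2 | shift [ 3.8  0.1 -1.9] turn None
```

View pics/g11.png

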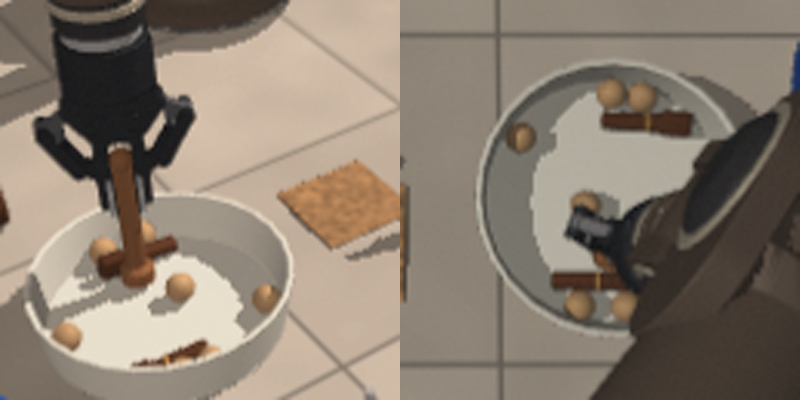

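The stirrer is back at the near side with the beads moved, and nothing is seen outside the bowl. Lift, and check the tilt in the air.

```bash
H='python3 -m handwheel'
$H '[[5,[-15,0,0],0],[5,[-30,0,0],0],[5,[-60,0,0],0],[5,[-90,0,0],0],[5,[-115,0,0],0],[5,[-115,0,0],0],[5,[-115,0,0],0]]' 90
$H '[[5,[0,61,199],0],[5,[0,61,199],0],[5,[0,61,199],0],[5,[0,61,199],0],[5,[0,61,199],0],[5,[0,61,199],0],[5,[0,61,199],0],[5,[0,61,199],0]]' 90
python3 - <<'E'
from h import *
go([.481,-.115,.084])
f=snap('scene'); o,p,R=st()
P=[p+[0,0,d] for d in (-.0788+.008,-.02,.045)];print(proj(f,P))
m=f['color'][160:225,240:300].copy(); hsv=cv2.cvtColor(f['color'],cv2.COLOR_BGR2HSV)
u,v=proj(f,P)[0]
for r in range(int(v)-30,int(v)+12,3): print(r, f['color'][r,int(u)-9:int(u)+10].mean(1).astype(int))
E
```

```text
clock: 34.88
ee_pos: [0.4638, -0.3338, 0.2062]
orientation: [-0.936, 1.36, 0.931]
ft_force: [-0.2, 0.0, -2.1]
opening: 0.0171
clock: 35.55
ee_pos: [0.4774, -0.1258, 0.2034]
orientation: [-0.934, 1.363, 0.936]
ft_force: [0.4, -0.0, -1.6]
opening: 0.0168
at [ 0.4774 -0.1258  0.2034] jawang 1.203 open 16.8 F [ 0.3507 -0.0105 -1.6379] q6 0.11 t 35.5 | shift [119.4   0.3  11.4] turn None
[[267.7428 180.7649]
 [267.4888 165.2012]
 [267.146  143.9642]]
150 [167  89  27  29  43  90  99  54  59  62  62  63  61  51  59 101  72  38
  95]
153 [168  92  26  30  41  85 100  62  62  61  63  62  63  56  60 101  72  37
  96]
156 [179 167  55  28  39  83 100  65  61  61  61  62  63  57  56 102  78  72
 124]
159 [163 172 175 150 116  92 100  64  58  60  62  61  62  67  93 131 150 177
 177]
162 [185 173 157 157 165 166 107  49  59  60  60  61  63  96 176 180 180 180
 180]
165 [188 188 188 188 185 174 146  49  59  59  61  62  63  95 174 181 181 182
 181]
168 [185 185 185 185 184 184 172  72  58  60  62  61  67 116 179 180 181 181
 181]
171 [183 183 183 183 182 181 170  79  57  61  63  60  70 110 156 152 162 171
 177]
174 [183 184 183 184 182 182 170  81  58  61  61  61  69 118 182 182 180 172
 156]
177 [182 182 182 182 179 170 146  75  56  60  62  59  64  93 149 172 181 181
 181]
180 [179 178 179 179 170 110  61  64  67  76  86  99 104 110 105 113 180 182
 181]
183 [177 176 176 176 167 107  59  63  66  67  68  66  65  65  74 111 181 181
 182]
186 [177 177 177 176 177 177 175 170 156 141 133 143 146 164 179 180 181 180
 180]
189 [179 179 178 178 178 179 178 179 179 179 179 179 179 179 180 180 180 178
 171]
```

```bash
H='python3 -m handwheel'
$H '[[5,[0,0,11],0],[5,[40,0,11],0],[5,[80,0,11],0],[5,[105,0,11],0],[5,[112,0,11],0],[5,[116,0,11],0],[5,[116,0,11],0],[5,[116,0,11],0]]' 90
$H '[[5,[2,0,0],0],[5,[4,0,0],0],[5,[4,0,0],0]]'
$H '[[5,[2,0,0],0],[5,[2,0,0],0],[5,[2,0,0],0]]'
```

```text
clock: 36.27
ee_pos: [0.4833, -0.1167, 0.0903]
orientation: [-0.934, 1.36, 0.931]
ft_force: [-0.4, 0.0, -1.3]
opening: 0.0169
clock: 36.52
ee_pos: [0.4826, -0.1162, 0.0853]
orientation: [-0.934, 1.36, 0.932]
ft_force: [-0.1, 0.2, -2.0]
opening: 0.0168
clock: 36.77
ee_pos: [0.4825, -0.1161, 0.0831]
orientation: [-0.934, 1.361, 0.933]
ft_force: [0.1, -0.3, 0.1]
opening: 0.0168
```

```bash
H='python3 -m handwheel'
$H '[[5,[1.5,0,0],0],[5,[1.5,0,0],0]]'
$H '[[18,[0,0,0],0],[20,[0,0,0],0],[22,[0,0,0],0],[26,[0,0,0],0],[32,[0,0,0],0],[44,[0,0,0],0],[50,[0,0,0],0],[50,[0,0,0],0],[50,[0,0,0],0],[50,[0,0,0],0]]' 30
$H '[[50,[-30,0,0],0],[50,[-70,0,0],0],[50,[-110,0,0],0],[50,[-150,0,0],0],[50,[-160,0,0],0],[50,[-160,120,0],0],[50,[-160,200,0],0],[50,[-160,200,0],0],[50,[-160,200,0],0],[50,[-160,200,0],0]]'
python3 - <<'E'
from h import *
f=snap('scene');g=snap('top')
cv2.imwrite('pics/g12.png',np.vstack([np.hstack([cv2.resize(f['color'][100:280,160:430],(400,267),interpolation=2),cv2.resize(g['color'][130:265,265:415],(400,267),interpolation=2)]),np.hstack([cv2.resize(f['color'][150:280,160:290],(400,300),interpolation=2),cv2.resize(g['color'][145:255,100:220],(400,300),interpolation=2)])]))
go([.481,-.115,.2])
E
```

```text
clock: 36.93
ee_pos: [0.4829, -0.1163, 0.0829]
orientation: [-0.935, 1.36, 0.932]
ft_force: [-1.7, 0.1, 9.8]
opening: 0.0168
clock: 37.77
ee_pos: [0.482, -0.1161, 0.0811]
orientation: [-0.933, 1.362, 0.933]
ft_force: [-0.2, 0.9, -0.0]
opening: 0.0501
clock: 38.6
ee_pos: [0.2929, -0.0433, 0.2407]
orientation: [-0.933, 1.362, 0.934]
ft_force: [-0.2, 0.5, 1.3]
opening: 0.0502
at [ 0.2917 -0.0429  0.2415] jawang 1.203 open 50.0 F [ 0.472  -0.2187 -1.2611] q6 0.22 t 38.7 | shift [  41.7 -202.6    0.7] turn None
```

View pics/g12.png

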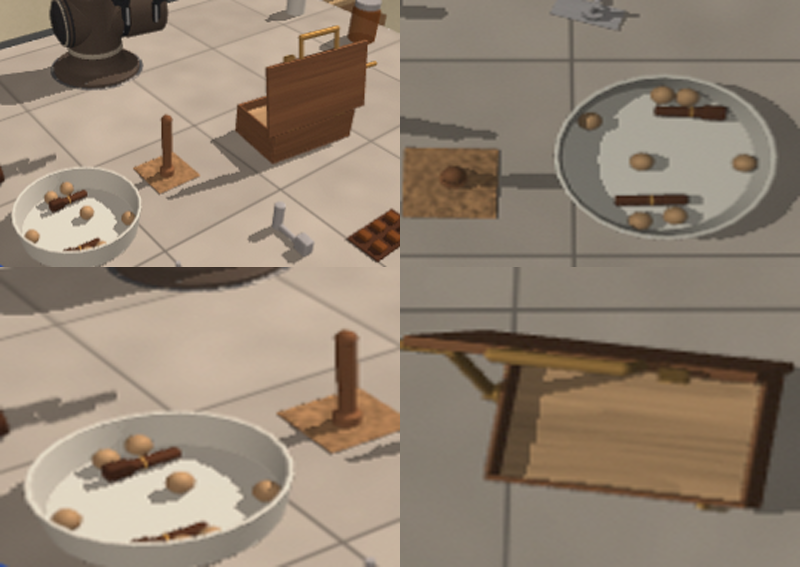

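Seven beads and both pegs are in the bowl, the box is empty, the lid rests on the stay, and the stirrer stands upright well inside the mat. The robot is clear, so I hand in.

```bash
python3 -c "
from h import *
print(arm.finish_job())"
```

```text
the job is handed in; nothing more can be done
None
```

The job is handed in at about 39 s on the robot's clock; it gives no verdict.

**What I did**
- **Lid and stay:** I raised the lid to about 1.84, swung the stay to its stop, and let the lid down onto it before touching any peg.
- **Pegs:** only two were present this time, and both went into the bowl.
- **Stirring:** the foot was about 11 mm above the table, inferred from tool height. It went one full clockwise circle of 50 mm radius, from near side back to near side.
- **Stirrer:** I then stood it back on the mat.

**What the last pictures showed**
- All 7 beads and both pegs are in the bowl, and the box is empty.
- The lid is resting on the stay, and the stirrer is upright near the middle of the mat.
- The gripper was open and clear of everything.

**Disagreements and unverified points**
- **Bar position:** the lid bar sat about 3 mm nearer the robot than I measured from the picture, so I shifted my hinge estimate to match.
- **Stirrer grip:** it was first gripped about 14° off square, so I turned the gripper and gripped it again.
- **Last contact:** the wrist read about 10 N at the end of the stir, probably from a peg against the foot.
- **Tilt and other objects:** I judged the stirrer's uprightness by eye and did not measure it. I did not measure the mallet, winder or machine head, and nothing was moved near them.

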